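# Flip the tea caddy open

### The arm

A 6-joint arm with a two-finger parallel gripper is mounted at the origin on the work surface. World frame = base frame: x ahead of the robot, y to its left, z up, the work surface at z = 0. Lengths are in m, angles in rad, forces in N, time in s.
With the tool pointing down it reaches from about 0.4 to 0.825 m from the base axis. Payload 7 kg.
Tool frame: the origin (TCP) lies between the finger pads; the fingertips stand arm.nose_length ahead of it and the grasp point (between the pads) is the TCP (arm.nose_length is the distance from the TCP to the fingertips, in m); x points along the fingers, z is the direction in which the jaws open and shut, and the axes are right-handed (so a half turn about x gives the same grasp; the last joint's range is limited). The gripper opens to 88 mm and grips with 3 to 60 N. Pads are 19 mm wide; open, the fingers measure 130 mm over their backs; the gripper's body (78 mm by 193 mm) begins 47 mm behind the grasp point.
Start: joints at [1.476, 0.359, 0.012, 0, -1.224, -0.288], TCP at [0.252, 0.626, 0.246] pointing down, gripper open.
Joint ranges: [-3.07, 3.07], [-1.43, 2.12], [-1.02, 1.25], [-3.03, 1.67], [-3.05, -0], [-3.03, 3.03]. Speed limits (rad/s): [2.39, 2.39, 3.01, 3.14, 3.14, 3.14].

### API

Orientations are given as [roll, pitch, yaw] about the fixed x, y, z axes, in that order (R = Rz(yaw) Ry(pitch) Rx(roll)).
In Python, from station import arm, viewer, spotter gives the robot as it stands.
- The arm moves only by the shell command python3 -m handwheel 'ROWS' [FORCE]. ROWS is a JSON object of lists of equal length, an entry for each row: "gripper": the gripper command: -1 is shut, 1 is fully open, values between are in proportion; "travel": the shift along the world's x, y, z each as a share of 500 mm, from -1 to 1, a list of three; "spin": the turn about the world's z as a share of 45 degrees, from -1 to 1. A call has 1 to 20 rows; each row is the pose to reach, as a shift and turn from the pose commanded when the call began; what a row does not reach only later rows make up. A row lasts 1/10 s, in which the tool goes at most 50 mm and 8.59 degrees, less where a joint would pass 70% of its speed; a pose out of reach is approached as far as the arm can. A call with a number of a shift or a turn outside -1 to 1 is refused whole. A call with a gripper value outside its range is refused whole. The fingers move at their own pace and stop on an object; FORCE is the grip in N (left out, the last holds). Time passes only in rows, so rows that repeat a pose let the fingers close. It gives the time, the measured TCP pose, the force and the opening at its end, in the units of the state.
- arm.get_state(): the state, without advancing time (a new reading comes with each control period).
- viewer.grab_frame(name): name is "scene" or "top" or "wrist"; returns a dict with "pixels" (420x560x3 uint8, blue, green, red), "fx", "fy", "cx", "cy" (pixels), "eye" and "attitude" of the camera in the world. Camera axes: x right, y down, z forward; pixel columns grow to the right and rows downward; lengths in m; the calibration is good to about 2 mm. The wrist camera is an equidistant fisheye: a pixel r from the principal point sees the ray r / f radians off the axis. A picture is of the moment at which its call begins. There is no depth.
- arm.job_done(): hands the job in, once; it reports no verdict.
Trained networks look in the newest picture that a camera, given by its name, has taken for a name from the list of things; names that differ only in an ending like _2 or _b are one class to them, and where a whole thing is asked for, a point or a joint stands for the part that bears it (a point fixed in the world has none). Each returns a list of dicts, best first, with "conf" (0 to 1); they miss things now and then, are a little off and sometimes report something else, mostly with a low value. They report only what shows in the picture. A call takes as long as a camera call. They do not tell look-alikes from the thing itself.
- spotter.spot_in(camera, label): "rect" ([left, top, right, bottom] in pixels, round what is visible of it).
- spotter.tip_of(camera, label): "at" ([column, row] in pixels: a listed point, or the origin of a listed thing).
The state is a dict: "t": time; "q": joint angles; "qd": joint speeds; "joint_efforts": joint torques, N m; "eef_pos": TCP position; "ee_rot": TCP orientation; "force": force on the tool from outside, world axes, zero at the start; "moment": the same for the moment, N m; "width": finger opening in m.
Only numpy, scipy, OpenCV 4.12 (cv2) and the standard library are available. Lean on these libraries where they do the work, as an engineer would, in place of code of your own. Each camera call takes 0.05 s, during which the arm holds its last target.

### The job

Open the tea caddy, the taller and narrower of the two lidded steel boxes, using only pushes of the fingertips. First push the white egg cup that stands in front of it sideways along the counter, upright and never lifted, until it is well clear of the caddy's front; then push the caddy's lid up from below its overhanging front lip and on past upright, so that it drops back and stays open by itself. Leave the longer, lower box shut and everything else where it is.

Things in the scene. Friction and masses are not known exactly. Their poses are not given: they have to be found in the camera images.
- caddy: Tea caddy: open steel box 90 mm deep (its x), 120 mm wide (its y), 85 mm tall, walls 3 mm, fixed to the counter. Origin at the centre of its underside on the counter; +x points from its front (the lip side, facing roughly to the robot) to its back (the hinge side), +z up. Hinged steel lid on top, 4 mm thick.
- caddy_lid (a joint): Caddy lid angle in rad: 0 shut (lid level), pi/2 upright, stop at 1.95. No catch or spring: hinge nearly free, so it falls shut below pi/2 and falls back open above it. Lid about 0.16 kg (varies), 124 mm wide; about 1 N lifts it at the lip.
- caddy_hinge (a point): Middle of the caddy lid's hinge line, at the top of the back wall: 45 mm behind the caddy's centre, 85 mm above the counter. The hinge line runs along the caddy's y.
- caddy_lip (a point): Middle of the lid's front edge, on the lid's underside; moves with the lid. 118 mm from the hinge line. The lid overhangs the caddy's front wall by 28 mm over its whole width, so when shut the lip's underside is 85 mm above the counter, with free space below it.
- egg_cup: White porcelain egg cup, loose, about 0.11 kg, 64 mm tall: drum foot of radius 28 mm and 16 mm high, narrow waist (radius 13 mm at 22 mm height), hollow bowl of radius 24 mm at the rim. Origin at the centre of its underside, z up. Starts on the counter about 115 to 130 mm in front of the caddy's centre. Slides without tipping if pushed at the foot.
- long_box: The other lidded steel box, 90 mm deep (x), 170 mm wide (y), 50 mm tall, with a like lid and lip (28 mm overhang); fixed, to be left shut. Origin at the centre of its underside, +x from its lip side to its hinge side.
- long_lid (a joint): Lid angle of the long low box, rad, 0 shut.
- spice_tin: Steel spice tin with twist cap, radius 25 mm, 88 mm tall, loose, standing between the two boxes. Origin at the centre of its underside.
- spatula: Red silicone spatula lying on the counter at the left, 280 mm long, 55 mm wide blade, 12 mm high, loose. Origin on the counter near its middle, x along it.
- tongs: Steel tongs lying on the counter at the right, 250 mm long, 60 mm wide, 14 mm high, loose. Origin on the counter at the middle, x along them.
- mug: White mug, radius 40 mm, 90 mm tall, loose, far left. Origin at the centre of its underside.
- pepper_mill: Wooden pepper mill, radius 26 mm, 130 mm tall, loose, behind the spice tin. Origin at the centre of its underside.
- griddle: Ribbed iron griddle plate, 342 mm (x) by 200 mm (y), 23 mm high, fixed, far right. Origin at the centre of its underside.
Not all that is in view belongs to the job. What is shaped like the egg_cup but yellow is not meant.

How it is judged:
By the outcome, as a careful person would: the job done as asked, in the order asked, and still so for the second after the job is handed in, with the robot touching nothing.
It also fails if it takes over 64 s, if anything falls off the work surface, if the arm or the gripper's body presses on something with over 40 N, if the wrist force passes 120 N, or if a joint passes its speed limit or range.

## Working session

There is one attempt and no reset: what is moved stays moved. The work goes in short steps, Python scripts to look and compute and a shell command to move; the robot and the scene stay as the last step left them, time stands still between calls to the robot, and variables do not carry over. Pictures are saved under pics/ and viewed, and the job is handed in when it is done.

```bash
ls; mkdir -p pics
cat > h.py <<'E'
from station import arm, viewer, spotter
import numpy as np, cv2
from scipy.spatial.transform import Rotation as Ro
def grab(cam,name=None):
    f=viewer.grab_frame(cam)
    if name: cv2.imwrite(f'pics/{name}.png',np.asarray(f['pixels'],np.uint8))
    return f
def Rm(f):
    a=np.array(f['attitude'],float)
    if a.shape==(3,3): return a
    if a.size==3: return Ro.from_euler('xyz',a).as_matrix()
    return Ro.from_quat(a).as_matrix()
def ray(f,p):
    d=np.array([(p[0]-f['cx'])/f['fx'],(p[1]-f['cy'])/f['fy'],1.])
    return Rm(f)@d
def at_z(f,p,z):
    d=ray(f,p);e=np.array(f['eye']);return e+d*(z-e[2])/d[2]
def proj(f,X):
    c=Rm(f).T@(np.array(X)-np.array(f['eye']));return [f['fx']*c[0]/c[2]+f['cx'],f['fy']*c[1]/c[2]+f['cy']]
E
python3 - <<'E'
from h import *
for c in ['scene','top']:
    f=grab(c,c+'0'); print(c,f['eye'],f['attitude'],f['fx'],f['cx'],f['cy'])
    for l in ['caddy','caddy_hinge','caddy_lip','egg_cup','long_box','spice_tin','spatula','tongs','mug','pepper_mill','griddle']:
        r=spotter.tip_of(c,l); b=spotter.spot_in(c,l)
        print(l,[(np.round(x['at']).tolist(),round(x['conf'],2),np.round(at_z(f,x['at'],.085 if l in('caddy_hinge','caddy_lip') else 0),3).tolist()) for x in r[:3]],[(np.round(x['rect']).tolist(),round(x['conf'],2)) for x in b[:3]])
print(arm.get_state(),arm.nose_length)
E
```

```text
pics
scene [0.99845357 0.86189835 1.2384152 ] [-2.44219807  0.00652308  2.65651167] 507.2624668479862 276.81507862663324 200.2707341676525
caddy [([287.0, 258.0], 0.87, [0.595, 0.144, 0.0])] [([266.0, 218.0, 323.0, 280.0], 0.86), ([251.0, 203.0, 268.0, 233.0], 0.33)]
caddy_hinge [([276.0, 244.0], 0.65, [0.628, 0.14, 0.085])] [([266.0, 214.0, 321.0, 278.0], 0.89), ([317.0, 225.0, 334.0, 247.0], 0.56)]
caddy_lip [([310.0, 234.0], 0.96, [0.529, 0.155, 0.085]), ([425.0, 376.0], 0.4, [0.498, 0.628, 0.085])] [([264.0, 215.0, 321.0, 262.0], 0.93), ([212.0, 214.0, 231.0, 246.0], 0.47)]
egg_cup [([352.0, 214.0], 0.93, [0.339, 0.095, 0.0]), ([327.0, 241.0], 0.75, [0.461, 0.148, 0.0]), ([360.0, 236.0], 0.64, [0.363, 0.178, 0.0])] [([351.0, 218.0, 371.0, 244.0], 0.96), ([318.0, 222.0, 333.0, 247.0], 0.81), ([344.0, 197.0, 359.0, 222.0], 0.8)]
long_box [([232.0, 181.0], 0.7, [0.61, -0.207, 0.0])] [([213.0, 151.0, 256.0, 206.0], 0.58)]
spice_tin [([259.0, 229.0], 0.97, [0.621, 0.011, 0.0]), ([425.0, 377.0], 0.41, [0.464, 0.612, 0.0])] [([251.0, 204.0, 267.0, 234.0], 0.86), ([190.0, 123.0, 257.0, 1
[... 2185 characters left out ...]
0])] [([409.0, 180.0, 463.0, 273.0], 0.97)]
{'t': 2.3, 'q': array([ 1.47610351e+00,  3.58596363e-01,  1.19083582e-02,  1.82529959e-05,
       -1.22404909e+00, -2.88085774e-01]), 'qd': array([-2.52087982e-04,  1.22684218e-03,  9.83350603e-05,  7.53242193e-04,
        9.31580457e-04, -1.32948836e-03]), 'joint_efforts': array([-2.82432129e-04, -5.82373416e+01,  2.93295228e+01,  7.00267956e+00,
        1.24170649e-02, -3.07528569e-05]), 'eef_pos': array([0.25213838, 0.62614253, 0.24557053]), 'ee_rot': array([-3.13560516,  1.57073466,  1.19401143]), 'force': array([-0.1144102 ,  0.46095569,  0.43054049]), 'moment': array([-0.0167126 , -0.00247685,  0.05763508]), 'width': 0.0874322771014026} 0.019
```

View images.

Run:
```python
import cv2
a=cv2.imread('pics/scene0.png'); cv2.imwrite('pics/s0c.png',cv2.resize(a[130:330,180:440],(780,600),interpolation=cv2.INTER_CUBIC))
a=cv2.imread('pics/top0.png'); cv2.imwrite('pics/t0c.png',cv2.resize(a[130:290,80:293],(799,600),interpolation=cv2.INTER_CUBIC))
```

```text
(no output)
```

View pics/s0c.png

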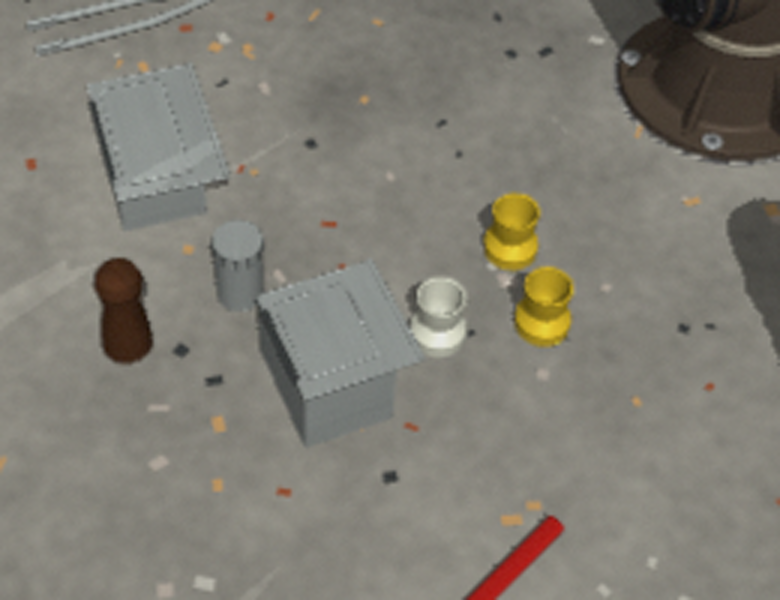

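View pics/t0c.png

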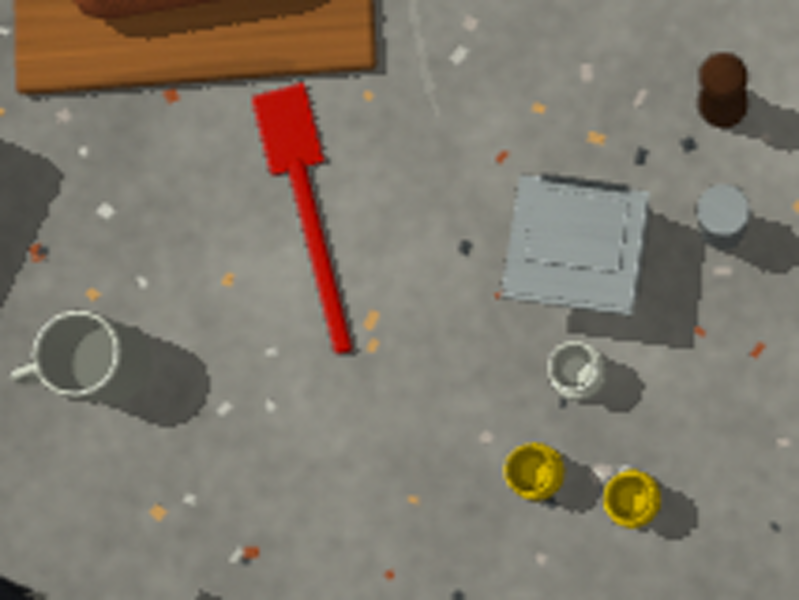

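View pics/scene0.png

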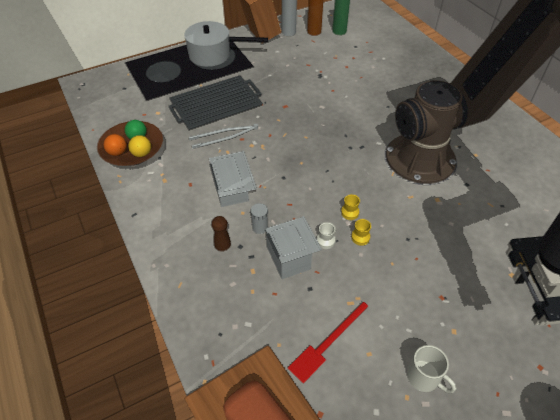

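View pics/top0.png

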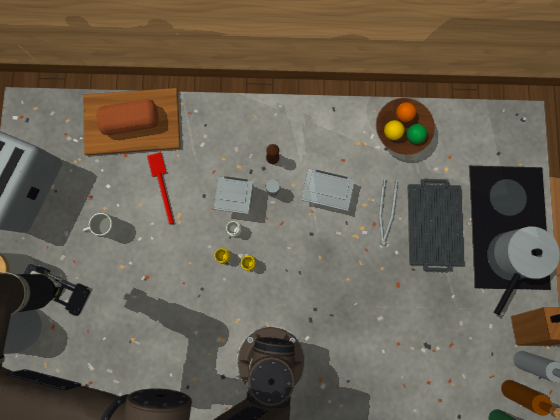

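Run:
```python
from h import *
f=grab('top'); w=grab('wrist','wrist0')
s=213/799
P=lambda u,v:(80+(u+.5)*s-.5,130+(v+.5)*160/600-.5)
for n,u,v,z in [('FL',502,297,.087),('FR',632,312,.087),('BR',647,190,.089),('BL',523,176,.089),('cup rim',575,369,.064),('yel1',534,471,.064),('yel2',632,498,.064),('spatend',343,352,.012),('tin',722,210,.088)]:
    print(n,np.round(at_z(f,P(u,v),z),4))
g=grab('scene'); 
Q=lambda u,v:(180+(u+.5)/3-.5,130+(v+.5)/3-.5)
for n,u,v,z in [('FL',422,360,.085),('FR',373,262,.089),('BR',257,298,.089),('BL',303,395,.089),('cup rim',441,299,.064),('cupfoot',439,332,.016),('yel1',549,287,.064),('yel2',515,213,.064)]:
    print(n,np.round(at_z(g,Q(u,v),z),4))
st=arm.get_state(); print(st['t'],Ro.from_euler('xyz',st['ee_rot']).as_matrix().round(3))
```

```text
FL [0.5287 0.2137 0.087 ]
FR [0.5172 0.0914 0.087 ]
BR [0.6339 0.0805 0.089 ]
BL [0.6446 0.1983 0.089 ]
cup rim [0.4645 0.1449 0.064 ]
yel1 [0.3676 0.1801 0.064 ]
yel2 [0.3444 0.0874 0.064 ]
spatend [0.4813 0.3771 0.012 ]
tin [0.6164 0.009  0.088 ]
FL [0.5299 0.213  0.085 ]
FR [0.5145 0.0956 0.089 ]
BR [0.6323 0.0816 0.089 ]
BL [0.6451 0.1977 0.089 ]
cup rim [0.4688 0.1489 0.064 ]
cupfoot [0.47   0.1535 0.016 ]
yel1 [0.3692 0.1857 0.064 ]
yel2 [0.3468 0.0917 0.064 ]
2.45 [[-0.     0.928 -0.374]
 [-0.    -0.374 -0.928]
 [-1.    -0.     0.   ]]
```

View pics/wrist0.png

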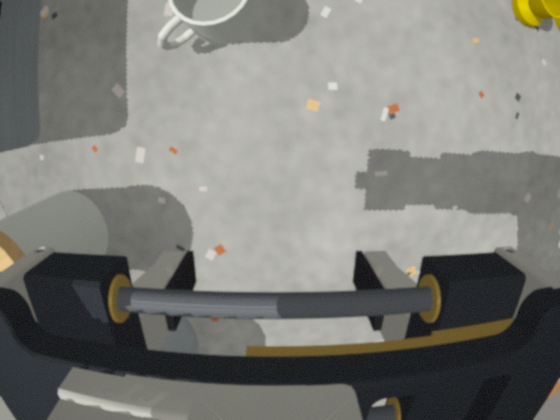

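The pictures show the white cup with its rim at about (234,229) in the top view, straight in front of the caddy lid. The two yellow look-alikes are nearer the robot, and the counter to the cup's right (-y) is clear. I'll shut the fingers, align them with the caddy and go to the cup's left side, then push it to -y.

```bash
python3 -m handwheel '{"gripper":[-1,-1,-1,-1,-1,-1,-1,-1,-1,-1,-1,-1,-1,-1],"travel":[[0.44,-0.81,0],[0.44,-0.81,0],[0.44,-0.81,0],[0.44,-0.81,0],[0.44,-0.81,0],[0.44,-0.81,0],[0.44,-0.81,0],[0.44,-0.81,0],[0.44,-0.81,0],[0.44,-0.81,0],[0.44,-0.81,-0.1],[0.44,-0.81,-0.2],[0.44,-0.81,-0.25],[0.44,-0.81,-0.25]],"spin":[0.17,0.347,0.347,0.347,0.347,0.347,0.347,0.347,0.347,0.347,0.347,0.347,0.347,0.347]}' 20
python3 - <<'E'
from h import *
st=arm.get_state(); print(st['t'],st['eef_pos'],st['width'],Ro.from_euler('xyz',st['ee_rot']).as_matrix().round(3),st['force'])
w=grab('wrist','w1'); print(w['eye']); grab('scene','s1'); grab('top','t1')
a=cv2.imread('pics/s1.png'); cv2.imwrite('pics/s1c.png',cv2.resize(a[100:300,180:440],(780,600),interpolation=cv2.INTER_CUBIC))
E
```

```text
t: 3.85
eef_pos: [0.4702, 0.2196, 0.1172]
ee_rot: [-0.737, 1.564, -2.419]
force: [0.0, -0.5, -0.5]
width: 0.0005
3.85 [0.47017501 0.21956716 0.11716201] 0.00047905696862398376 [[-0.005  0.994 -0.111]
 [-0.005 -0.111 -0.994]
 [-1.    -0.005  0.005]] [ 0.01188839 -0.47743143 -0.46149676]
[0.54961113 0.20959916 0.25531934]
```

View pics/s1c.png

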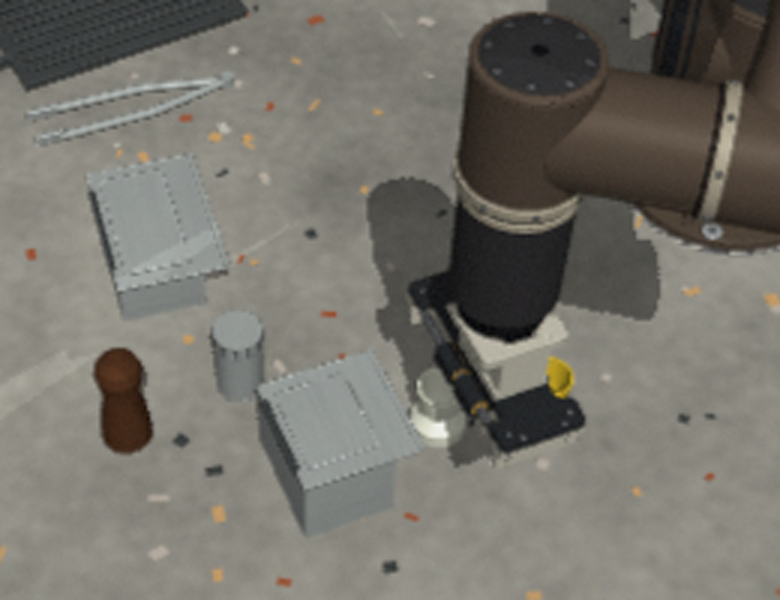

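View pics/w1.png

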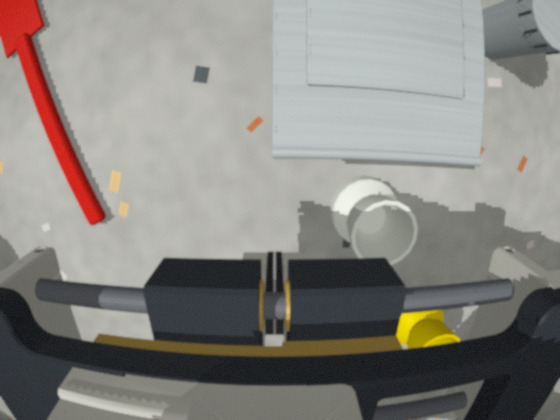

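Run:
```python
from h import *
w=grab('wrist'); st=arm.get_state(); R=Ro.from_euler('xyz',st['ee_rot']).as_matrix(); p=np.array(st['eef_pos'])
def pw(X):
    c=Rm(w).T@(np.array(X)-np.array(w['eye'])); r=np.hypot(c[0],c[1]); t=np.arctan2(r,c[2]); return [w['cx']+w['fx']*t*c[0]/r,w['cy']+w['fy']*t*c[1]/r]
for dx in (.019,0,-.047):
  for dz in (-.021,0,.021,-.065,.065):
    print(dx,dz,[np.round(pw(p+R@np.array([dx,dy,dz]))).tolist() for dy in (-.0095,.0095,.039)])
# where the cup foot/rim is, candidate
for c in [(.465,.149),(.468,.152),(.462,.148)]:
    print(c,np.round(pw([*c,.064])),np.round(pw([*c,.0])))
a=w['pixels']; print(w['fx'],w['cx'],w['cy'])
```

```text
0.019 -0.021 [[232.0, 282.0], [230.0, 251.0], [228.0, 197.0]]
0.019 0 [[270.0, 282.0], [270.0, 251.0], [270.0, 197.0]]
0.019 0.021 [[308.0, 282.0], [310.0, 251.0], [312.0, 197.0]]
0.019 -0.065 [[157.0, 279.0], [153.0, 249.0], [146.0, 198.0]]
0.019 0.065 [[384.0, 280.0], [388.0, 250.0], [394.0, 198.0]]
0 -0.021 [[228.0, 300.0], [225.0, 267.0], [222.0, 208.0]]
0 0 [[270.0, 301.0], [269.0, 267.0], [269.0, 208.0]]
0 0.021 [[312.0, 301.0], [314.0, 267.0], [316.0, 208.0]]
0 -0.065 [[146.0, 296.0], [140.0, 264.0], [132.0, 208.0]]
0 0.065 [[394.0, 297.0], [400.0, 265.0], [408.0, 208.0]]
-0.047 -0.021 [[213.0, 365.0], [208.0, 326.0], [200.0, 250.0]]
-0.047 0 [[268.0, 366.0], [268.0, 328.0], [267.0, 251.0]]
-0.047 0.021 [[324.0, 365.0], [328.0, 327.0], [335.0, 250.0]]
-0.047 -0.065 [[110.0, 354.0], [99.0, 317.0], [81.0, 246.0]]
-0.047 0.065 [[429.0, 355.0], [440.0, 318.0], [457.0, 247.0]]
(0.465, 0.149) [380. 239.] [358. 212.]
(0.468, 0.152) [376. 236.] [354. 209.]
(0.462, 0.148) [381. 243.] [359. 215.]
325.19226210127806 274.11375464138126 212.28940078935545
```

```bash
python3 -c "
from h import *
st=arm.get_state(); print(st['t'],st['eef_pos'],st['force'])"
python3 -m handwheel '{"gripper":[-1,-1,-1,-1,-1],"travel":[[0.008,0,-0.06],[0.008,0,-0.12],[0.008,0,-0.16],[0.008,0,-0.18],[0.008,0,-0.18]],"spin":[0,0,0,0,0]}'
```

```text
4.05 [0.4731624  0.22227245 0.1224832 ] [ 0.97238402  0.11570984 -0.30240336]
t: 4.55
eef_pos: [0.4763, 0.2214, 0.0307]
ee_rot: [0.482, 1.571, -1.199]
force: [0.3, -0.0, 0.1]
width: 0.0001
```

```bash
python3 -m handwheel '{"gripper":[-1,-1,-1,-1,-1,-1,-1,-1,-1,-1],"travel":[[0,0,-0.007],[-0.002,-0.02,-0.007],[-0.004,-0.04,-0.007],[-0.0055,-0.05,-0.007],[-0.0066,-0.06,-0.007],[-0.0077,-0.07,-0.007],[-0.0088,-0.08,-0.007],[-0.0099,-0.09,-0.007],[-0.011,-0.1,-0.007],[-0.0115,-0.105,-0.007]],"spin":[0,0,0,0,0,0,0,0,0,0]}'
python3 - <<'E'
from h import *
grab('wrist','w2'); grab('scene','s2'); print(arm.get_state()['eef_pos'],arm.get_state()['force'])
a=cv2.imread('pics/s2.png'); b=cv2.resize(a[180:280,240:400],(560,350),interpolation=cv2.INTER_CUBIC)
cv2.imwrite('pics/c2.png',np.vstack([b,cv2.imread('pics/w2.png')[100:350]]))
E
```

```text
t: 5.55
eef_pos: [0.4703, 0.1682, 0.0271]
ee_rot: [2.541, 1.571, 0.86]
force: [0.4, 1.0, 1.4]
width: 0.0005
[0.47023607 0.16820205 0.02699831] [-0.17484166 -0.39702002  0.05796901]
```

View pics/c2.png

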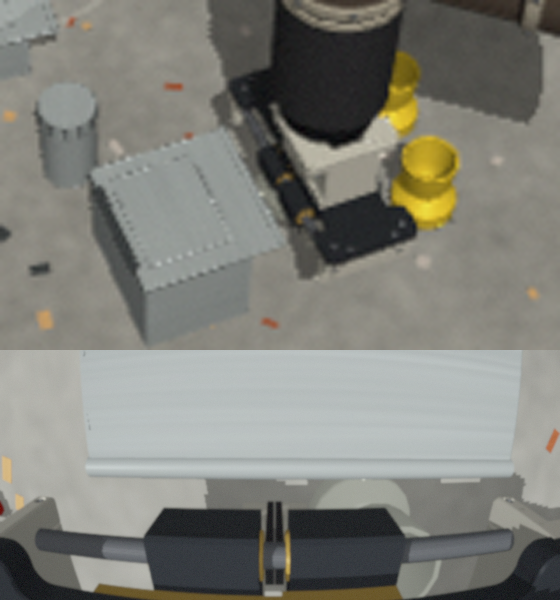

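```bash
python3 -m handwheel '{"gripper":[-1,-1,-1,-1,-1,-1,-1,-1,-1,-1,-1,-1,-1,-1,-1,-1,-1,-1,-1],"travel":[[-0.0011,-0.01,0],[-0.0022,-0.02,0],[-0.0044,-0.04,0],[-0.0066,-0.06,0],[-0.0088,-0.08,0],[-0.011,-0.1,0],[-0.0132,-0.12,0],[-0.0154,-0.14,0],[-0.0176,-0.16,0],[-0.0198,-0.18,0],[-0.022,-0.2,0],[-0.0242,-0.22,0],[-0.0264,-0.24,0],[-0.0286,-0.26,0],[-0.0308,-0.28,0],[-0.032,-0.29,0],[-0.033,-0.3,0],[-0.0335,-0.305,0],[-0.0335,-0.305,0]],"spin":[0,0,0,0,0,0,0,0,0,0,0,0,0,0,0,0,0,0,0]}'
python3 - <<'E'
from h import *
grab('wrist','w3'); g=grab('scene','s3'); t=grab('top','t3'); 
for n,f in(('scene',g),('top',t)):
  print(n,[(np.round(x['at']).tolist(),round(x['conf'],2),np.round(at_z(f,x['at'],0),3).tolist()) for x in spotter.tip_of(n,'egg_cup')])
a=cv2.imread('pics/s3.png'); b=cv2.resize(a[150:270,220:412],(560,350),interpolation=cv2.INTER_CUBIC)
cv2.imwrite('pics/c3.png',np.vstack([b,cv2.imread('pics/w3.png')[100:350]]))
E
```

```text
t: 7.55
eef_pos: [0.4535, 0.0158, 0.027]
ee_rot: [-1.016, 1.57, -2.698]
force: [-0.1, 0.1, -0.3]
width: 0.0003
scene [([361.0, 237.0], 0.88, [0.366, 0.183, 0.0]), ([336.0, 335.0], 0.72, [0.599, 0.415, 0.0]), ([302.0, 197.0], 0.58, [0.443, -0.038, 0.0])]
top [([250.0, 265.0], 0.67, [0.335, 0.084, 0.0]), ([236.0, 181.0], 0.55, [0.648, 0.145, 0.0]), ([282.0, 233.0], 0.37, [0.455, -0.033, 0.0])]
```

View pics/c3.png

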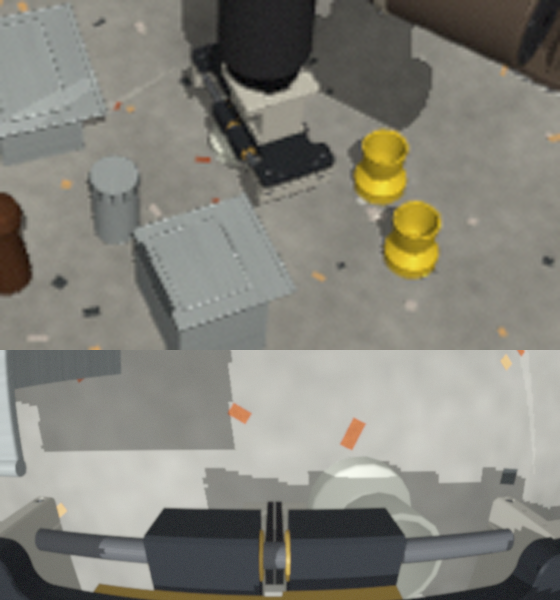

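The cup is upright at about (0.449,-0.035), roughly 100 mm clear of the lid's side edge. Next I back off, rise and go to the front of the lip.

```bash
python3 -m handwheel '{"gripper":[-1,-1,-1,-1,-1,-1,-1,-1,-1,-1,-1,-1,-1],"travel":[[0.002,0.02,0],[0.004,0.04,0],[0.004,0.04,0.06],[0.004,0.04,0.12],[0.01,0.1,0.13],[0.015,0.18,0.13],[0.02,0.25,0.13],[0.023,0.288,0.13],[0.023,0.288,0.12],[0.04,0.288,0.12],[0.06,0.288,0.12],[0.08,0.286,0.12],[0.08,0.286,0.12]],"spin":[0,0,0,0,0,0,0,0,0,0,0,0,0]}'
python3 - <<'E'
from h import *
grab('wrist','w4'); g=grab('scene','s4');st=arm.get_state();print(st['eef_pos'],st['force'],st['joint_efforts'])
a=cv2.imread('pics/s4.png'); b=cv2.resize(a[150:290,220:412],(560,408),interpolation=cv2.INTER_CUBIC)
cv2.imwrite('pics/c4.png',np.vstack([b,cv2.imread('pics/w4.png')[160:350]]))
E
```

```text
t: 9.1
eef_pos: [0.4953, 0.1585, 0.087]
ee_rot: [1.554, 1.57, -0.129]
force: [0.2, -0.3, -0.4]
width: 0.0005
[0.49389397 0.15829728 0.08685078] [-0.05308231 -1.0294502   0.31994172] [ -0.13254771 -43.26658845  22.26162493   5.25621459   0.11688781
   0.04357014]
```

View pics/c4.png

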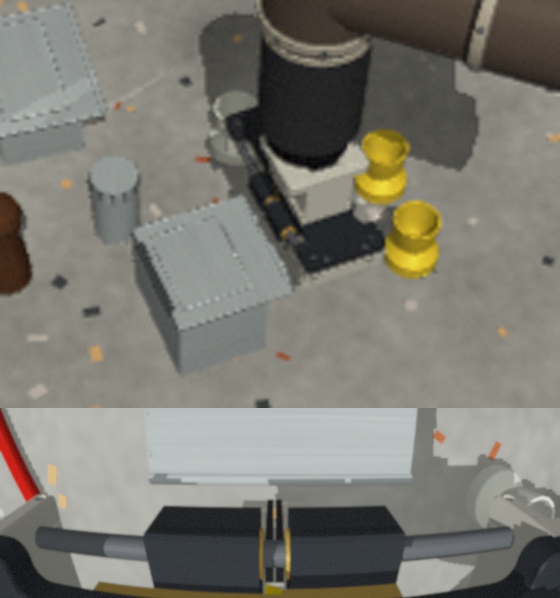

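```bash
python3 -m handwheel '{"gripper":[-1,-1,-1,-1,-1,-1,-1],"travel":[[0.01,-0.001,0],[0.018,-0.002,0],[0.022,-0.002,0],[0.026,-0.003,0],[0.03,-0.003,0],[0.03,-0.003,0],[0.03,-0.003,0]],"spin":[0,0,0,0,0,0,0]}'
```

```text
t: 9.9
eef_pos: [0.5086, 0.1577, 0.087]
ee_rot: [-1.088, 1.571, -2.769]
force: [-0.3, -0.9, -0.1]
width: 0.0005
```

```bash
python3 -m handwheel '{"gripper":[-1,-1,-1],"travel":[[0.003,0,0],[0.006,0,0],[0.006,0,0]],"spin":[0,0,0]}'
```

```text
t: 10.2
eef_pos: [0.51, 0.1574, 0.0868]
ee_rot: [-1.279, 1.568, -2.961]
force: [-8.6, 2.1, 4.7]
width: 0.0007
```

```bash
python3 -m handwheel '{"gripper":[-1,-1,-1,-1,-1,-1],"travel":[[0.003,0,0],[0.003,0,0.01],[0.005,0,0.02],[0.006,0,0.03],[0.008,0,0.04],[0.008,0,0.04]],"spin":[0,0,0,0,0,0]}'
python3 - <<'E'
from h import *
grab('wrist','w5'); g=grab('scene','s5');st=arm.get_state();print(st['eef_pos'],st['force'])
a=cv2.imread('pics/s5.png'); b=cv2.resize(a[150:290,220:412],(560,408),interpolation=cv2.INTER_CUBIC)
cv2.imwrite('pics/c5.png',np.vstack([b,cv2.imread('pics/w5.png')[160:350]]))
E
```

```text
t: 10.8
eef_pos: [0.512, 0.1572, 0.1061]
ee_rot: [-1.289, 1.564, -2.971]
force: [-13.5, 5.3, 1.6]
width: 0.0005
[0.5119056  0.15714323 0.10570671] [-13.98131073   6.02708542   1.18526693]
```

View pics/c5.png

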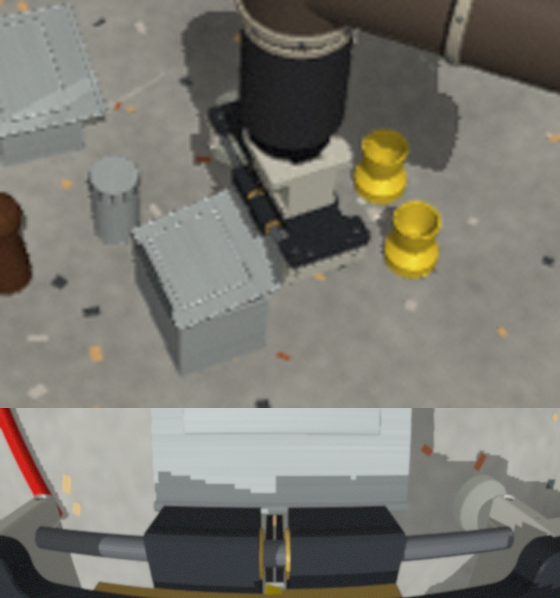

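```bash
cat >> h.py <<'E'
def pw(w,X):
    c=Rm(w).T@(np.array(X)-np.array(w['eye'])); r=np.hypot(c[0],c[1]); t=np.arctan2(r,c[2]); return [w['cx']+w['fx']*t*c[0]/r,w['cy']+w['fy']*t*c[1]/r]
def lid(th,s=0.118,up=.004,off=(0,0)):
    yaw=-.11; ex=np.array([np.cos(yaw),np.sin(yaw),0]); ey=np.array([-np.sin(yaw),np.cos(yaw),0]);ez=np.array([0,0,1.])
    hg=np.array([.522,.154,.085])+.118*ex
    u=-ex*np.cos(th)+ez*np.sin(th); n=ex*np.sin(th)+ez*np.cos(th)
    return [hg+u*s+n*up+k*.062*ey for k in(1,-1)]
E
python3 - <<'E'
from h import *
w=grab('wrist','w6');g=grab('scene')
for th in (0,.08,.16,.24): print(th,[np.round(pw(w,X)).tolist() for X in lid(th)],[np.round(proj(g,X)).tolist() for X in lid(th)])
a=cv2.imread('pics/s5.png'); cv2.imwrite('pics/c6.png',np.hstack([cv2.resize(cv2.imread('pics/s4.png')[205:285,255:325],(399,456)),cv2.resize(a[205:285,255:325],(399,456))]))
E
```

```text
0 [[160.0, 250.0], [388.0, 249.0]] [[321.0, 249.0], [303.0, 216.0]]
0.08 [[154.0, 256.0], [394.0, 255.0]] [[321.0, 247.0], [303.0, 214.0]]
0.16 [[147.0, 261.0], [400.0, 261.0]] [[321.0, 246.0], [303.0, 212.0]]
0.24 [[140.0, 265.0], [408.0, 265.0]] [[320.0, 244.0], [302.0, 211.0]]
```

View pics/c6.png

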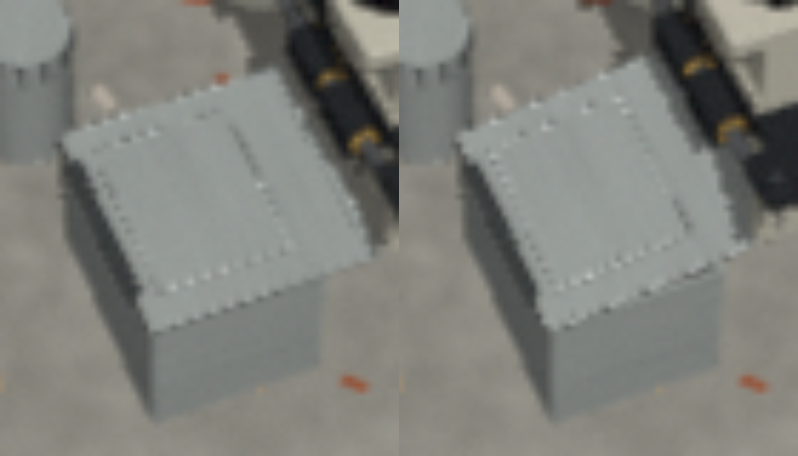

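The lip rose with the fingers: the right-hand crop shows the lid lifted, about 0.16 rad. I continue along its arc.

```bash
python3 -m handwheel '{"gripper":[-1,-1,-1,-1,-1,-1,-1,-1,-1,-1,-1,-1,-1],"travel":[[0.003,0,0.012],[0.005,-0.001,0.022],[0.008,-0.001,0.032],[0.011,-0.001,0.042],[0.015,-0.002,0.052],[0.019,-0.002,0.062],[0.025,-0.003,0.072],[0.031,-0.003,0.082],[0.037,-0.004,0.092],[0.044,-0.005,0.102],[0.052,-0.006,0.112],[0.061,-0.007,0.122],[0.061,-0.007,0.122]],"spin":[0,0,0,0,0,0,0,0,0,0,0,0,0]}'
python3 - <<'E'
from h import *
w=grab('wrist','w7'); g=grab('scene','s7');st=arm.get_state();print(st['eef_pos'],st['force'])
for th in (0,.4,.6,.75,.9): print(th,[np.round(pw(w,X)).tolist() for X in lid(th)],[np.round(proj(g,X)).tolist() for X in lid(th)])
a=cv2.imread('pics/s7.png'); b=cv2.resize(a[150:290,220:412],(560,408),interpolation=cv2.INTER_CUBIC)
cv2.imwrite('pics/c7.png',np.vstack([b,cv2.imread('pics/w7.png')[160:350]]))
E
```

```text
t: 12.3
eef_pos: [0.5444, 0.1535, 0.169]
ee_rot: [-1.13, 1.568, -2.811]
force: [-13.0, 0.7, 11.8]
width: 0.0005
[0.54393405 0.15355442 0.1685829 ] [-12.88180228   1.4551872   11.35327613]
0 [[192.0, 256.0], [356.0, 256.0]] [[321.0, 249.0], [303.0, 216.0]]
0.4 [[173.0, 271.0], [374.0, 270.0]] [[319.0, 241.0], [300.0, 207.0]]
0.6 [[161.0, 268.0], [387.0, 268.0]] [[315.0, 238.0], [296.0, 204.0]]
0.75 [[149.0, 259.0], [398.0, 259.0]] [[311.0, 236.0], [293.0, 202.0]]
0.9 [[137.0, 243.0], [411.0, 243.0]] [[307.0, 235.0], [288.0, 201.0]]
```

View pics/c7.png

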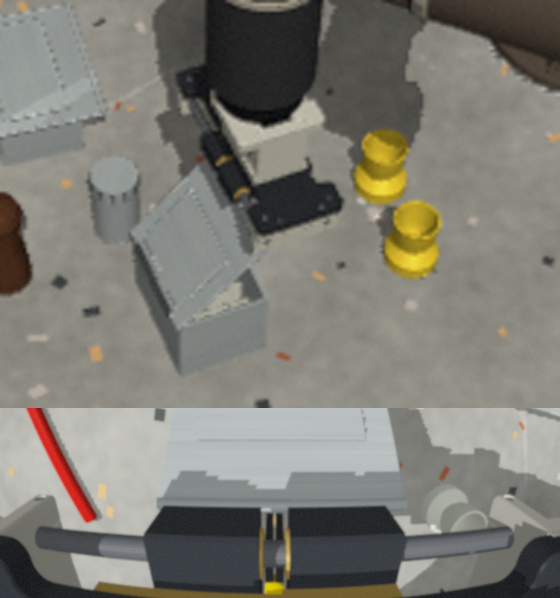

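```bash
python3 -m handwheel '{"gripper":[-1,-1,-1,-1,-1,-1,-1,-1,-1,-1,-1,-1,-1,-1,-1,-1],"travel":[[0.01,-0.001,0.012],[0.021,-0.002,0.022],[0.034,-0.004,0.032],[0.048,-0.005,0.042],[0.064,-0.007,0.05],[0.08,-0.009,0.058],[0.096,-0.01,0.064],[0.112,-0.012,0.068],[0.128,-0.014,0.072],[0.144,-0.016,0.074],[0.16,-0.018,0.076],[0.176,-0.019,0.076],[0.192,-0.021,0.076],[0.208,-0.023,0.076],[0.224,-0.025,0.076],[0.224,-0.025,0.076]],"spin":[0,0,0,0,0,0,0,0,0,0,0,0,0,0,0,0]}'
python3 - <<'E'
from h import *
w=grab('wrist','w8'); g=grab('scene','s8');st=arm.get_state();print(st['eef_pos'],st['force'])
a=cv2.imread('pics/s8.png'); b=cv2.resize(a[150:290,220:412],(560,408),interpolation=cv2.INTER_CUBIC)
cv2.imwrite('pics/c8.png',np.vstack([b,cv2.imread('pics/w8.png')[160:350]]))
E
```

```text
t: 14.0
eef_pos: [0.659, 0.1414, 0.2056]
ee_rot: [-0.446, 1.57, -2.128]
force: [-0.4, 0.8, -0.4]
width: 0.0006
[0.65810711 0.14150467 0.20577026] [-0.71009046  0.30617025  0.15315473]
```

View pics/c8.png

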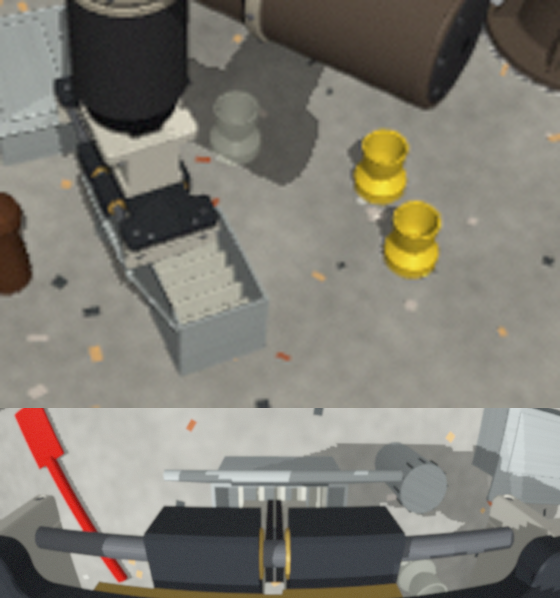

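```bash
python3 -m handwheel '{"gripper":[-1,-1,-1,-1,-1,-1,-1,-1,-1,-1,-1],"travel":[[-0.04,0,0],[-0.12,0,0.02],[-0.2,0,0.06],[-0.28,0.04,0.1],[-0.34,0.12,0.14],[-0.4,0.2,0.18],[-0.4,0.3,0.2],[-0.4,0.4,0.2],[-0.4,0.5,0.2],[-0.4,0.5,0.2],[-0.4,0.5,0.2]],"spin":[0,0,0,0,0,0,0,0,0,0,0]}'
python3 - <<'E'
from h import *
g=grab('scene','s9');t=grab('top','t9');st=arm.get_state();print(st['t'],st['eef_pos'],st['force'])
for th in (1.57,1.75,1.95): print(th,[np.round(proj(g,X)).tolist() for X in lid(th)],[np.round(proj(t,X)).tolist() for X in lid(th)])
for l in ['egg_cup','spice_tin','pepper_mill','spatula','tongs','mug']:
  for n,f in(('scene',g),('top',t)):
    print(l,n,[(round(x['conf'],2),np.round(at_z(f,x['at'],0),3).tolist()) for x in spotter.tip_of(n,l)[:3]])
cv2.imwrite('pics/c9.png',np.hstack([cv2.resize(g['pixels'][130:290,190:390],(400,320)),cv2.resize(t['pixels'][130:290,150:350],(400,320))]))
E
```

```text
t: 15.2
eef_pos: [0.4574, 0.3929, 0.3053]
ee_rot: [-0.552, 1.569, -2.231]
force: [0.1, -0.8, 0.5]
width: 0.0004
15.3 [0.45780296 0.39088209 0.30596439] [-0.3077527   0.42675301  0.41252674]
1.57 [[280.0, 238.0], [263.0, 203.0]] [[214.0, 167.0], [251.0, 172.0]]
1.75 [[272.0, 242.0], [255.0, 206.0]] [[215.0, 161.0], [252.0, 166.0]]
1.95 [[264.0, 246.0], [247.0, 210.0]] [[216.0, 155.0], [253.0, 160.0]]
egg_cup scene [(0.95, [0.341, 0.094, 0.0]), (0.89, [0.376, 0.183, 0.0]), (0.59, [0.449, -0.031, 0.0])]
egg_cup top [(0.66, [0.368, 0.188, 0.0]), (0.62, [0.33, 0.086, 0.0]), (0.47, [0.448, -0.03, 0.0])]
spice_tin scene [(0.69, [0.616, 0.012, 0.0])]
spice_tin top [(0.49, [0.605, 0.013, 0.0])]
pepper_mill scene [(0.94, [0.743, 0.011, 0.0]), (0.53, [0.553, -0.427, 0.0])]
pepper_mill top [(0.52, [0.748, 0.015, 0.0])]
spatula scene [(0.86, [0.594, 0.416, 0.0]), (0.51, [0.616, -0.008, 0.0]), (0.3, [0.537, -0.428, 0.0])]
spatula top [(0.61, [0.605, 0.406, 0.0]), (0.21, [0.651, 0.15, 0.0])]
tongs scene [(0.79, [0.544, -0.415, 0.0])]
tongs top [(0.63, [0.549, -0.431, 0.0])]
mug scene []
mug top [(0.58, [0.623, 0.01, 0.0]), (0.56, [0.462, 0.625, 0.0])]
```

View pics/c9.png

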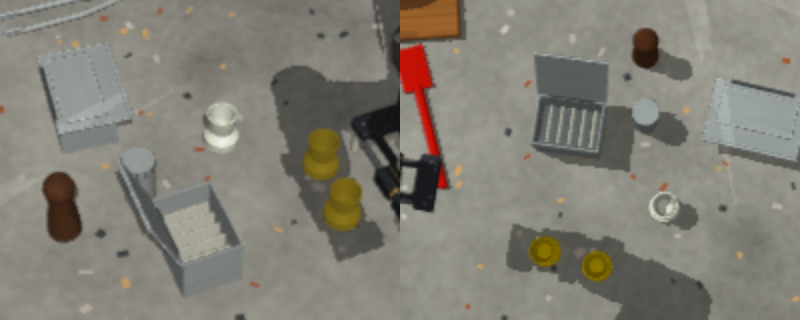

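```bash
python3 -c "
from station import arm
print(arm.job_done())"
```

```text
the job is handed in; nothing more can be done
None
```

The caddy is open and the job is handed in, at about 15.6 s of robot time.

- **Egg cup:** With shut fingers I pushed the white egg cup at its foot, about 185 mm to the right. In the last pictures it stands upright at about (0.449, -0.031), roughly 100 mm clear of the caddy's side edge.
- **Lid:** I pressed the fingertips against the front lip and raised them along its arc until the lid went past upright. The top view shows it at about 1.9 rad, resting back by its stop.
- **How the lid was lifted:** The tool can only point straight down, so the fingers could not reach under the lip. The first lift came from friction on the lip's front edge, pressing with up to about 14 N. From there the push back opened it.
- **Last checks:** After backing away the arm touched nothing, and the force read about zero. The long box was still shut. The two yellow cups, spice tin, pepper mill, spatula and tongs were where they started, within about 1 to 2 cm of network noise.
- **Weak or failed detections:** The scene camera did not report the mug at the end. The top camera ranked a false mug at the spice tin's place first. Its next report put the mug within 2 cm of its old place. The network's confidence on the white cup was only 0.5 to 0.6, but both cameras agreed with each other and with the pictures.

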